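# Set up the drip coffee maker on its cup

## Robot

A 7-joint arm with a two-finger parallel gripper is mounted at the origin on a cart in front of the work surface, level with it; the furniture and walls round the work are solid. World frame = base frame: x ahead of the robot, y to its left, z up, the work surface at z = 0. Lengths are in m, angles in rad, forces in N, time in s.
With the tool pointing down it reaches from about 0.425 to 0.875 m from the base axis. Payload 8.4 kg.
Tool frame: the origin (TCP) lies midway between the tips of the shut fingers; the grasp point (between the pads) lies 19 mm behind it; z points along the fingers, y is the line along which they close (so a half turn about z gives the same grasp; the last joint's range is limited). The gripper opens to 85 mm and grips with 20 to 120 N. Pads are 22 mm wide; open, the fingers measure 114 mm over their backs; the gripper's body (76 mm by 85 mm) begins 54 mm behind the grasp point. The pads swing forward as they close: fully open they stand 13 mm farther back than shut.
Start: joints at [1.173, 0.333, 0.04, 1.465, -0.013, 1.343, -0.059], TCP at [0.191, -0.621, 0.231] pointing down, gripper open.
Joint ranges: [-2.58, 2.58], [-0.38, 2.09], [-1.3, 1.39], [0.25, 2.4], [-1.5, 4.64], [0.08, 2.09], [-2.65, 2.65]. Speed limits (rad/s): [2.22, 2.22, 2.79, 2.79, 3.14, 3.14, 3.14].

## Interface

Orientations are given as a unit quaternion [w, x, y, z].
In Python, from workcell import bot, vision gives the robot as it stands.
- The arm moves only by the tool arm_command, never from a script. Its argument "rows" is a list that holds one entry, the list of rows, each a list of 5 numbers: the opening, from 0 (shut) to 1 (fully open), then the shift along the tool's x, y, z in units of 40 mm (1.0 is 40 mm), then the turn about the tool's z in units of 5 degrees (1.0 is 5 degrees). In form: [[[fingers, dx, dy, dz, roll], ...]]. A call has exactly 8 rows; each row is the pose to reach, as a shift and turn from the pose commanded when the call began, along the tool's axes at that moment; what a row does not reach only later rows make up. A row lasts 1/8 s, in which the tool goes at most 62.5 mm and 10.7 degrees, less where a joint would pass 70% of its speed; a pose out of reach is approached as far as the arm can. A call with a gripper value outside its range is refused whole. The fingers move at their own pace and stop on an object; "force" is the grip in N (left out, the last holds). Time passes only in rows, so rows that repeat a pose let the fingers close, or fill a call up. It gives the time, the measured TCP pose, the force, the opening and the grip force at its end, in the units of the state.
- bot.read_state(): the state, without advancing time (a new reading comes with each control period).
- vision.snapshot(name): name is "scene" or "side" or "wrist"; returns the picture (384x512x3 uint8, red, green, blue); there is no depth.
- vision.camera_params(name): a dict with "fx", "fy", "cx", "cy" (pixels), "D" ([k1, k2, p1, p2, k3] as OpenCV has them; the pictures are not rectified), "rvec" (rotation vector, rad) and "tvec" (3), from world to camera coordinates, as OpenCV has them. Camera axes: x right, y down, z forward; pixel columns grow to the right and rows downward; lengths in m; the calibration is good to about 2 mm. A picture is of the moment at which its call begins: read the wrist's pose just before it. camera_params takes no time and is no camera call; for the wrist camera it gives the pose at the moment of the call.
- bot.job_done(): hands the job in; it is judged then, once.
The state is a dict: "time": time; "joint_positions": joint angles; "dq": joint speeds; "tau": joint torques, N m; "tool_pos": TCP position; "tcp_rot": TCP orientation; "wrist_force": force on the tool from outside, world axes, zero at the start; "torque": the same for the moment, N m; "gripper_width": finger opening in m; "gripper_force": force on a finger pad.
Only numpy, scipy, OpenCV 4.12 (cv2) and the standard library are available. Lean on these libraries where they do the work, as an engineer would, in place of code of your own. Each camera call takes 0.05 s, during which the arm holds its last target. There are 200 camera calls.

## Task

The single-cup drip coffee maker has been washed and its parts lie about the worktop: build it up again from the bottom, ready for the next brew. Stand the cup upright in the middle of the saucer where the saucer lies, seat the filter on the cup with its foot in the cup's mouth, then put the press flat on the bottom inside the filter, and last the cap over the filter's rim so that it sits level and fully down. Set each part down gently rather than dropping it, and leave the salt shaker, the spice jar and the shot glass where they stand.

Things in the scene. Friction and masses are not known exactly. Their poses are not given: they have to be found in the camera images.
- saucer: Round white ceramic saucer lying loose on the worktop, 112 mm across and 12 mm high; its flat floor is 62 mm across and 4 mm thick, the border rises outward from it. Origin: centre of the underside; z up. It slides if pushed.
- cup: Small green espresso cup, upright, 52 mm high; foot 46 mm across, 65 mm at the rim, one handle. Origin: on its underside, 14.5 mm off the bowl's axis: the axis stands at local (0, +14.5 mm), the handle points to local -y as far as y = -47 mm, 13 to 52 mm up. z up. Grasp the bowl just below the rim from above, fingers closing along local x, clear of the handle.
- cup_mouth (a point): Centre of the cup's mouth, on the bowl's axis, at the height of the rim, 52 mm above the cup's underside. The free width inside is 50 mm or more at the rim and 46 mm or more 6 mm below it. Axes as the cup's.
- filter: Steel filter, upright: an open round chamber on a wide thin brim. Origin: centre of the underside, z up. Foot 41 mm across, z 0 to 6 mm, goes into the cup's mouth; brim 86 mm across, z 6 to 9, rests on the cup's rim; chamber 62 mm across outside (64 at the lip), 56 inside, rim at z = 50, inner floor at z = 10. Any yaw will do. Grasp the chamber's outside above the brim.
- press: Steel press: a perforated disc 50 mm across and 6 mm thick with a thin stem (7 mm) and a round steel knob, 16 mm across, from z = 39 to 52 mm. Stands disc down. Origin: centre of the underside, z up. It goes inside the filter, disc down on the inner floor; the knob then stands just above the filter's rim. Grasp the knob.
- cap: Domed steel cap, lying mouth down: skirt 76 mm across outside, 71 mm inside, 6 mm deep, then an inner shoulder that rests on the filter's rim, dome up to z = 26 mm, round black knob 18 mm across from z = 30 to 42 mm. Origin: centre of the skirt's lower edge, z up; seated, it lies 44 mm above the filter's origin and clears the press's knob. Grasp the knob.
- salt_shaker: Bystander among the parts: glass salt shaker with a grey-white top, 44 mm across, 90 mm high, upright. Origin: centre of the underside. Leave it where it stands.
- spice_jar: Bystander: spice jar with a green lid, 46 mm across, 106 mm high, upright beside the kettle. Origin: centre of the underside. Leave it where it stands.
- shot_glass: Bystander: empty shot glass, the nearer of two similar glasses standing together, 48 mm across, 58 mm high, upright at the right of the work. Origin: centre of the underside. Leave it where it stands.
Not all that is in view belongs to the job. Leave any brown look-alike of the press alone.

How it is judged:
By the outcome, as a careful person would: the job done as asked, in the order asked, and still so for the second after the job is handed in, with the robot touching nothing.
It also fails if it takes over 104 s, if anything falls off the work surface, if the arm or the gripper's body presses on something with over 40 N, if the wrist force passes 120 N, or if a joint passes its speed limit or range.

## Working session

There is one attempt and no reset: what is moved stays moved. The work goes in short steps, Python scripts to look and compute and a tool call to move; the robot and the scene stay as the last step left them, time stands still between calls to the robot, and variables do not carry over. Pictures are saved under pics/ and viewed, at most 16 in all, crops included, and the job is handed in when it is done.

Besides the shell and the picture viewer there is one more tool, called after "Call:" by a JSON object that holds its "op" and its "data", one argument or row to a line. arm_command: Moves the arm, as the interface text tells. Its arguments: {"type":"object","properties":{"rows":{"type":"array","items":{"type":"array","items":{"type":"array","items":{"type":"number"}}}},"force":{"type":"number"}},"required":["rows"]}

```bash
mkdir -p pics; ls
cat > h.py <<'E'
import numpy as np, cv2
from workcell import bot, vision
def snap(n,f):
    p=vision.camera_params(n); im=vision.snapshot(n); cv2.imwrite(f'pics/{f}.png',im[:,:,::-1]); 
    np.save(f'pics/{f}.npy',p,allow_pickle=True); return im,p
def load(f): return cv2.imread(f'pics/{f}.png'), np.load(f'pics/{f}.npy',allow_pickle=True).item()
def K(p): return np.array([[p['fx'],0,p['cx']],[0,p['fy'],p['cy']],[0,0,1.]])
def px(p,X): return cv2.projectPoints(np.array(X,float).reshape(-1,3),np.array(p['rvec'],float),np.array(p['tvec'],float),K(p),np.array(p['D'],float))[0].reshape(-1,2)
def ray(p,uv):
    n=cv2.undistortPoints(np.array(uv,float).reshape(1,1,2),K(p),np.array(p['D'],float))[0,0]
    R=cv2.Rodrigues(np.array(p['rvec'],float))[0]; C=-R.T@np.array(p['tvec'],float).ravel(); return C,R.T@np.array([n[0],n[1],1])
def at(p,uv,z):
    C,d=ray(p,uv); return C+d*(z-C[2])/d[2]
E
python3 - <<'E'
from h import *
for n in ['scene','side','wrist']:
    im,p=snap(n,n+'0'); C,d=ray(p,(256,192)); print(n,p['fx'],C,d)
    cv2.imwrite(f'pics/{n}0v.png',cv2.resize(cv2.imread(f'pics/{n}0.png'),(800,600),interpolation=cv2.INTER_CUBIC))
print(bot.read_state())
E
```

```text
pics
scene 442.717429538861 [ 0.11286078 -1.07435053  0.61654556] [ 0.41830323  0.75067227 -0.5114539 ]
side 370.51881482404247 [0.35777799 0.43517346 0.47652319] [ 0.20336737 -0.85563181 -0.47655677]
wrist 272.3921590012646 [ 0.27085573 -0.59606014  0.37278908] [-0.30688467 -0.10279455 -0.9462346 ]
{'time': 0.15, 'joint_positions': array([ 1.17279133,  0.333718  ,  0.03987139,  1.46604069, -0.01339331,
        1.34330486, -0.05850499]), 'dq': array([-9.08462714e-05, -1.39500467e-03, -8.80436144e-04, -3.39489415e-03,
        4.51725544e-04, -8.95281224e-04,  1.32716341e-03]), 'tau': array([ 3.65226610e-03, -6.59041858e+01,  1.36813693e+00, -4.05877161e+01,
        1.71019131e-02,  9.57366312e-03,  1.06498198e-04]), 'tool_pos': array([ 0.19122433, -0.62087471,  0.23065877]), 'tcp_rot': array([-5.88261486e-04,  9.88861158e-01,  1.48839671e-01, -1.30502700e-04]), 'wrist_force': array([ 0.06362874, -0.33825993,  0.12977274]), 'torque': array([-0.00462869, -0.00355656,  0.04910211]), 'gripper_force': 0.0, 'gripper_width': 0.08533589883128617}
```

View pics/scene0v.png

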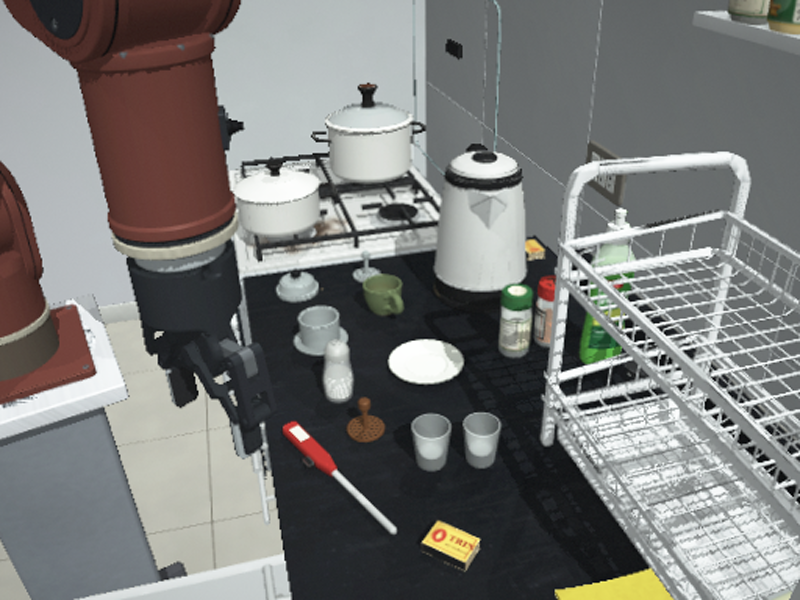

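View pics/side0v.png

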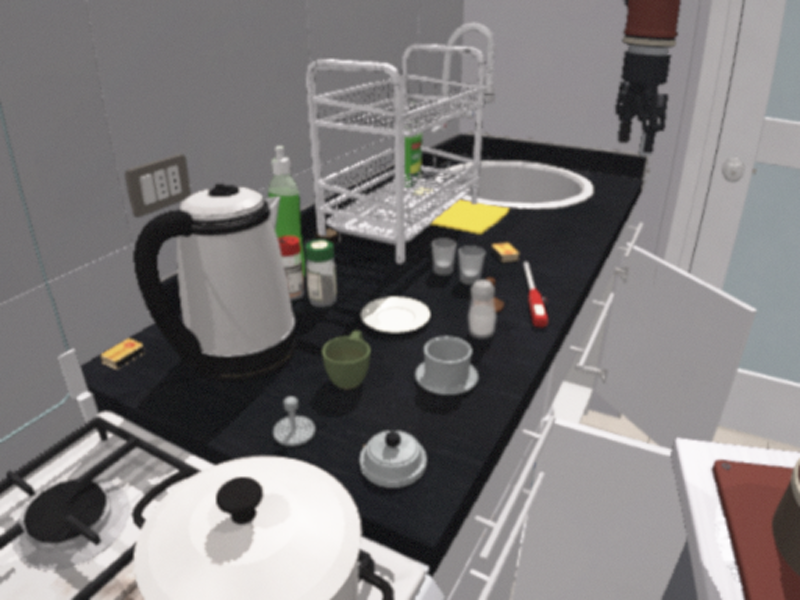

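Scene picture (800-wide pixels): steel press (367,270), with a brown look-alike at (366,425). Green cup (383,293), handle toward lower right. Filter on its brim (319,328), which could be mistaken for a cup and saucer. Cap with a black knob (297,287), versus the pot lids. White saucer (426,361), shaker (338,370), spice jar (515,320) with a red-lidded jar beside it, and glasses at (431,442) and (481,440). By the description I choose the steel press, the green cup and the grey brimmed filter.

Run:
```python
from h import *
s=800/512
a,pa=load('scene0'); b,pb=load('side0')
P={'saucer':((426,361),(396,315),.008),'cupmouth':((383,281),(347,356),.052),'filter rim':((319,315),(447,352),.05),'press disc':((367,273),(294,431),.006),'press knob':((369,258),(291,402),.046),'cap knob':((296,274),(393,438),.036),'shaker base':((339,392),(481,328),.0),'glass base':((431,462),(470,277),0),'spice base':((513,348),(322,300),0)}
for k,(u,v,z) in P.items(): print(k,at(pa,np.array(u)/s,z).round(3),at(pb,np.array(v)/s,z).round(3))
A=cv2.resize(a[160:330,170:350],None,fx=4,fy=4,interpolation=cv2.INTER_CUBIC)[:600]
cv2.imwrite('pics/c1.png',A)
B=cv2.resize(b[170:320,160:330],None,fx=4,fy=4,interpolation=cv2.INTER_CUBIC)
cv2.imwrite('pics/c2.png',B)
```

```text
saucer [ 0.554 -0.357  0.008] [ 0.552 -0.355  0.008]
cupmouth [ 0.582 -0.177  0.052] [ 0.571 -0.161  0.052]
filter rim [ 0.447 -0.215  0.05 ] [ 0.446 -0.204  0.05 ]
press disc [ 0.609 -0.061  0.006] [ 0.606 -0.055  0.006]
press knob [ 0.606 -0.079  0.046] [ 0.608 -0.06   0.046]
cap knob [ 0.477 -0.046  0.036] [ 0.478 -0.04   0.036]
shaker base [ 0.415 -0.346  0.   ] [ 0.415 -0.36   0.   ]
glass base [ 0.452 -0.534  0.   ] [ 0.455 -0.538  0.   ]
spice base [ 0.693 -0.39   0.   ] [ 0.693 -0.389  0.   ]
```

View pics/c1.png

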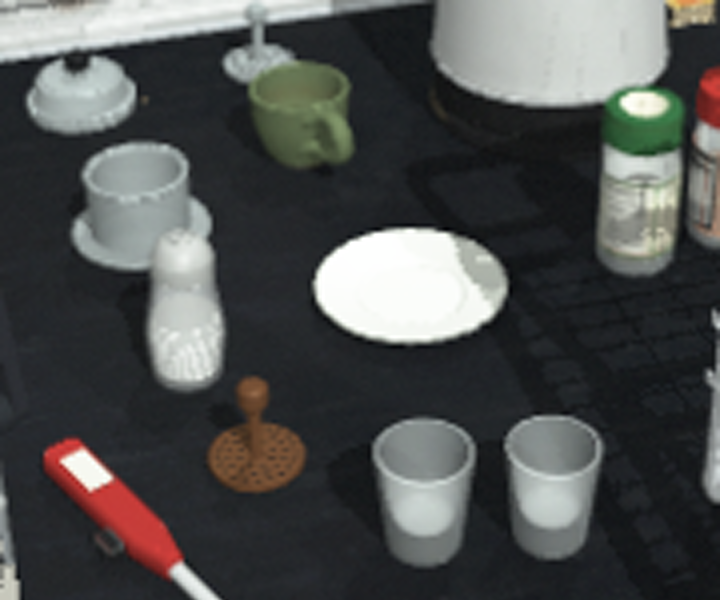

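View pics/c2.png

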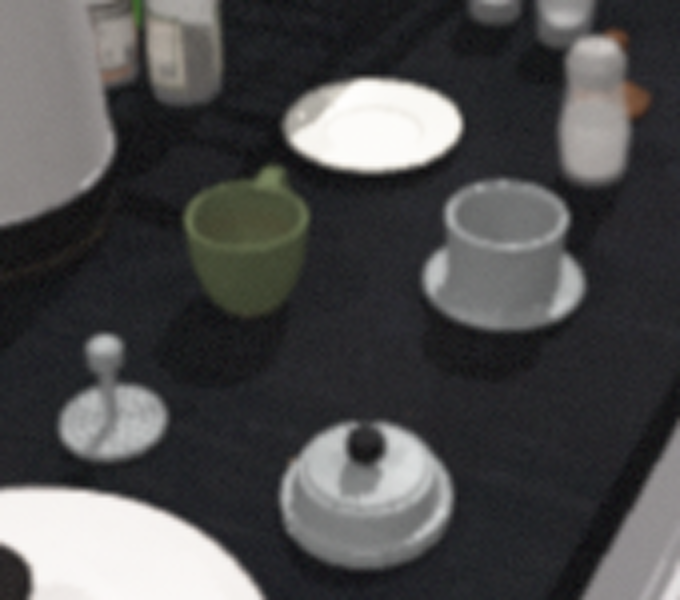

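c1: cup rim x 248–351, handle to the lower right at (345,140). c2: cup at (247,240) with the handle behind it at (272,175). The steel press, filter, cap and saucer are all confirmed. Next I fit the circles in both views.

Run:
```python
from h import *
from scipy.optimize import least_squares
pa=load('scene0')[1]; pb=load('side0')[1]
cam={'a':(pa,(170,160)),'b':(pb,(160,170))}
th=np.linspace(0,2*np.pi,181)
def conv(c,i,v): return (v+.5)/4-.5+cam[c][1][i]
def ext(c,x,y,z,r):
    q=px(cam[c][0],np.c_[x+r*np.cos(th),y+r*np.sin(th),0*th+z]); return dict(l=q[:,0].min(),r=q[:,0].max(),t=q[:,1].min(),b=q[:,1].max())
def fit(name,z,r,obs,x0):
    def f(X):
        o=[]
        for c,d in obs.items():
            e=ext(c,*X,z,r)
            for k,v in d.items(): o.append(e[k]-conv(c,0 if k in 'lr' else 1,v))
        return o
    s=least_squares(f,x0); print(name,s.x.round(4),'res',np.round(s.fun,1))
fit('cup',.052,.0325,dict(a=dict(l=248,r=351,t=61),b=dict(l=184,r=309,t=178)),(.57,-.17))
fit('filt rim',.05,.032,dict(a=dict(l=83,r=190,t=142),b=dict(l=446,r=569,t=180)),(.44,-.2))
fit('filt brim',.008,.043,dict(a=dict(l=71,r=213,b=268),b=dict(l=422,r=586,b=328)),(.44,-.2))
fit('press',.004,.025,dict(a=dict(l=222,r=298,b=84),b=dict(l=58,r=168,t=384,b=461)),(.6,-.06))
fit('pknob',.0455,.0001,dict(a=dict(l=258,b=12),b=dict(l=104,b=353)),(.6,-.06))
fit('cap',.003,.038,dict(a=dict(l=27,r=137,b=133),b=dict(l=280,r=454,b=567)),(.47,-.04))
fit('cknob',.036,.0001,dict(a=dict(l=77,b=60),b=dict(l=367,b=443)),(.47,-.04))
fit('saucer',.011,.056,dict(a=dict(l=314,r=508,t=228,b=344),b=dict(l=282,r=463,t=78,b=173)),(.55,-.35))
for z in(.035,.045): print('handle',at(pa,(conv('a',0,348),conv('a',1,138)),z), at(pb,(conv('b',0,272),conv('b',1,175)),z))
from scipy.spatial.transform import Rotation as R
q=bot.read_state()['tcp_rot'];print(R.from_quat([*q[1:],q[0]]).as_matrix().round(3))
```

```text
cup [ 0.5783 -0.1797] res [ 0.5 -0.3 -0.2  0.2  0.   0.2]
filt rim [ 0.4462 -0.2146] res [ 0.3 -0.1 -0.4  0.2  0.  -0.1]
filt brim [ 0.4462 -0.2143] res [ 0.4 -0.3 -0.7  0.6 -0.3 -0.3]
press [ 0.6086 -0.0596] res [ 0.8 -1.  -1.2  0.7 -0.5  0.7 -1.1]
pknob [ 0.6092 -0.0596] res [-0.2 -0.2 -0.  -0.2]
cap [ 0.4782 -0.0382] res [ 0.1 -0.4 -1.6  0.5 -0.3 -0.6]
cknob [ 0.4783 -0.04  ] res [ 0.2 -0.3  0.2  0. ]
saucer [ 0.5538 -0.3565] res [ 0.3 -0.2  0.  -0.9  0.7 -0.3  0.6 -1.1]
handle [ 0.58455697 -0.23082316  0.035     ] [ 0.58509042 -0.24371807  0.035     ]
handle [ 0.57644589 -0.24532809  0.045     ] [ 0.57994206 -0.22834195  0.045     ]
[[ 0.956  0.294 -0.   ]
 [ 0.294 -0.956  0.001]
 [-0.    -0.001 -1.   ]]
```

Run:
```python
from h import *
s=800/512; pa=load('scene0')[1]; pb=load('side0')[1]
print('kettle base scene l,front,r',[at(pa,np.array(u)/s,0).round(3) for u in((436,285),(478,301),(522,290))])
print('side',[at(pb,np.array(u)/s,0).round(3) for u in((293,345),(245,368))])
```

```text
kettle base scene l,front,r [array([ 0.699, -0.158,  0.   ]), array([ 0.73 , -0.245,  0.   ]), array([ 0.818, -0.255,  0.   ])]
side [array([ 0.686, -0.243,  0.   ]), array([ 0.73 , -0.169,  0.   ])]
```

Call:
{"op": "arm_command", "data": {
  "rows": [
    [[1, 1.0, -0.6, 0, -1.5], [1, 2.4, -1.5, 0, -3], [1, 3.9, -2.4, 0, -5], [1, 5.3, -3.3, 0, -7], [1, 6.7, -4.1, 0, -9], [1, 8.1, -5.0, 0, -11], [1, 9.3, -5.7, 0, -13], [1, 10.0, -6.2, 0, -14.6]]
  ]
}}

```text
time: 1.15
tool_pos: [0.5021, -0.2639, 0.2313]
tcp_rot: [-0.0, 0.704, 0.71, 0.0]
wrist_force: [0.6, -0.8, 0.1]
gripper_width: 0.0857
gripper_force: 0.0
```

```bash
cat >> h.py <<'E'
from scipy.spatial.transform import Rotation as Rt
def st(tgt=None,az=0.):
    """print state; tgt world TCP -> shift in tool units; az = wanted world angle of tool y (deg)"""
    s=bot.read_state(); q=s['tcp_rot']; M=Rt.from_quat([*q[1:],q[0]]).as_matrix()
    ang=np.degrees(np.arctan2(M[1,1],M[0,1]))
    print('t',round(s['time'],2),'tcp',s['tool_pos'].round(4),'yAz',ang.round(2),'tilt',M[:,2].round(3),'w',round(s['gripper_width'],4),'gf',round(s['gripper_force'],1),'F',s['wrist_force'].round(1),'q',s['joint_positions'].round(2))
    if tgt is not None: print('shift',(M.T@(np.array(tgt)-s['tool_pos'])/.04).round(3),'roll',round(-((az-ang+180)%360-180)/5,2))
E
python3 -c "
from h import *
st((.578,-.18,.12))"
```

```text
t 1.15 tcp [ 0.5021 -0.2639  0.2313] yAz 0.51 tilt [ 0.  0. -1.] w 0.0857 gf 0.0 F [ 0.6 -0.8  0.1] q [ 0.75  0.19 -0.39  1.65  0.07  1.31  0.35]
shift [2.08  1.916 2.783] roll 0.1
```

Call:
{"op": "arm_command", "data": {
  "rows": [
    [[1, 0.7, 0.65, 0.5, 0.1], [1, 1.4, 1.3, 1.1, 0.1], [1, 2.08, 1.92, 1.8, 0.1], [1, 2.08, 1.92, 2.4, 0.1], [1, 2.08, 1.92, 3.0, 0.1], [1, 2.08, 1.92, 3.3, 0.1], [1, 2.08, 1.92, 3.3, 0.1], [1, 2.08, 1.92, 3.3, 0.1]]
  ]
}}

```text
time: 2.15
tool_pos: [0.5778, -0.1833, 0.1004]
tcp_rot: [0.001, 0.71, 0.705, 0.0]
wrist_force: [0.1, -0.1, 1.4]
gripper_width: 0.0855
gripper_force: 0.0
```

```bash
python3 -c "
from h import *
im,p=snap('wrist','w1')
st((.578,-.18,.018))
cv2.imwrite('pics/w1v.png',cv2.resize(cv2.imread('pics/w1.png'),(800,600),interpolation=cv2.INTER_CUBIC))
"
```

```text
t 2.2 tcp [ 0.5778 -0.1833  0.1005] yAz -0.39 tilt [ 0.002 -0.001 -1.   ] w 0.0851 gf 0.0 F [ 0.4 -0.4  0.1] q [ 0.58  0.38 -0.43  1.71  0.18  1.09  0.09]
shift [0.083 0.    2.062] roll -0.08
```

View pics/w1v.png

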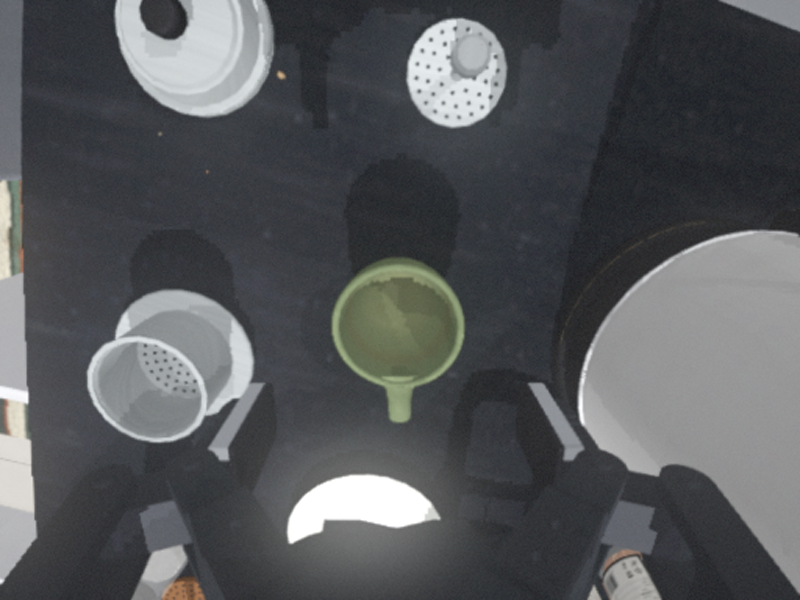

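Wrist picture: cup mouth centred near (398,322), handle straight down to (400,415), i.e. world -y, so closing along x is right. Steel press at (457,72), cap at (195,40), filter at (150,385).

```bash
python3 -c "
from h import *
p=load('w1')[1]; s=800/512
print(at(p,np.array((398.5,323))/s,.052), at(p,np.array((470,55))/s,.0455),at(p,np.array((147,388))/s,.05))"
```

```text
[ 0.57917023 -0.17631631  0.052     ] [ 0.60947282 -0.05983576  0.0455    ] [ 0.44747563 -0.21289257  0.05      ]
```

Call:
{"op": "arm_command", "data": {
  "rows": [
    [[1, 0.08, 0, 0.5, 0], [1, 0.08, 0, 1.2, 0], [1, 0.08, 0, 1.7, 0], [1, 0.08, 0, 2.0, 0], [1, 0.08, 0, 2.06, 0], [1, 0.08, 0, 2.06, 0], [1, 0.08, 0, 2.06, 0], [1, 0.08, 0, 2.06, 0]]
  ]
}}

```text
time: 3.2
tool_pos: [0.5776, -0.18, 0.0176]
tcp_rot: [0.0, 0.709, 0.705, 0.0]
wrist_force: [0.5, 0.1, -0.4]
gripper_width: 0.0853
gripper_force: 0.0
```

Call:
{"op": "arm_command", "data": {
  "rows": [
    [[0.5, 0.03, 0.02, 0, 0], [0.5, 0.03, 0.02, 0, 0], [0.5, 0.03, 0.02, 0, 0], [0.5, 0.03, 0.02, 0, 0], [0.5, 0.03, 0.02, 0, 0], [0.5, 0.03, 0.02, 0, 0], [0.5, 0.03, 0.02, 0, 0], [0.5, 0.03, 0.02, 0, 0]]
  ],
  "force": 40
}}

```text
time: 4.2
tool_pos: [0.5786, -0.1786, 0.0176]
tcp_rot: [0.0, 0.709, 0.705, 0.0]
wrist_force: [-0.9, 1.7, 5.6]
gripper_width: 0.062
gripper_force: 42.7
```

```bash
python3 -c "
from h import *
st((.554,-.3565,.09))"
```

```text
t 4.2 tcp [ 0.5786 -0.1786  0.0176] yAz -0.37 tilt [ 0.001 -0.    -1.   ] w 0.062 gf 42.7 F [-0.9  1.7  5.6] q [ 0.56  0.48 -0.41  1.77  0.23  0.94  0.05]
shift [-4.453 -0.585 -1.809] roll -0.07
```

Call:
{"op": "arm_command", "data": {
  "rows": [
    [[0.5, 0, 0, -0.5, 0], [0.5, 0, 0, -1.3, 0], [0.5, -0.4, -0.05, -1.8, 0], [0.5, -1.3, -0.15, -1.8, 0], [0.5, -2.3, -0.3, -1.8, 0], [0.5, -3.3, -0.45, -1.8, 0], [0.5, -4.1, -0.55, -1.8, 0], [0.5, -4.45, -0.58, -1.8, 0]]
  ]
}}

```text
time: 5.2
tool_pos: [0.5529, -0.3588, 0.0897]
tcp_rot: [0.0, 0.71, 0.704, -0.0]
wrist_force: [0.2, 0.2, -1.4]
gripper_width: 0.062
gripper_force: 44.1
```

Call:
{"op": "arm_command", "data": {
  "rows": [
    [[0.5, 0, 0, 0, 0], [0.5, 0, 0, 0, 0], [0.5, 0, 0, 0, 0], [0.5, 0, 0, 0.3, 0], [0.5, 0, 0, 0.7, 0], [0.5, 0, 0, 1, 0], [0.5, 0, 0, 1.1, 0], [0.5, 0, 0, 1.1, 0]]
  ]
}}

```text
time: 6.2
tool_pos: [0.5536, -0.3564, 0.0445]
tcp_rot: [-0.0, 0.709, 0.705, -0.0]
wrist_force: [0.9, 0.3, -1.7]
gripper_width: 0.0613
gripper_force: 44.1
```

```bash
cat >> h.py <<'E'
def crops(f,X,n=24,k=6):
    "side and scene crops about world point X, next to each other"
    o=[]
    for c in('scene','side'):
        im,p=snap(c,f+c); u,v=px(p,X)[0].astype(int); a=cv2.imread(f'pics/{f}{c}.png')[v-n*2:v+n*2,u-n*2:u+n*2]
        print(c,'crop origin',u-n*2,v-n*2); o.append(cv2.resize(a,None,fx=4,fy=4,interpolation=cv2.INTER_CUBIC))
    cv2.imwrite(f'pics/{f}.png',np.hstack(o))
E
python3 -c "
from h import *
crops('c3',(.554,-.3565,.03))
st((.554,-.3565,.022))"
```

```text
scene crop origin 224 175
side crop origin 204 145
t 6.3 tcp [ 0.554  -0.3567  0.0453] yAz -0.38 tilt [ 0.001 -0.    -1.   ] w 0.0617 gf 44.1 F [ 0.6 -0.3 -1.8] q [ 0.77  0.53 -0.35  1.62  0.2   1.03  0.35]
shift [ 0.004 -0.     0.584] roll -0.08
```

View pics/c3.png

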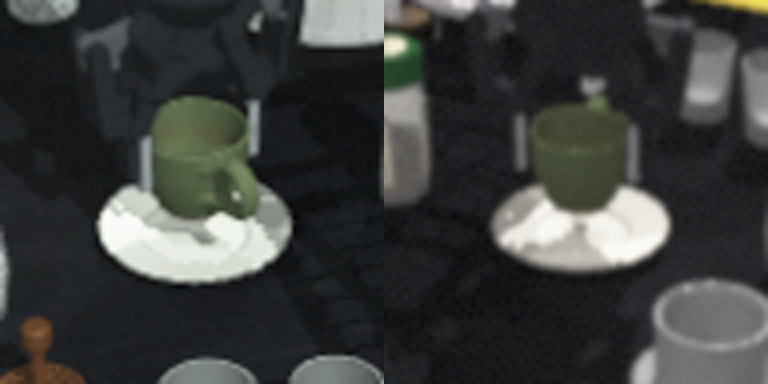

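The cup hangs level over the saucer, rim about (200,120) in the left half and (578,125) in the right half, saucer undisturbed. I lower it slowly.

Call:
{"op": "arm_command", "data": {
  "rows": [
    [[0.5, 0, 0, 0.15, 0], [0.5, 0, 0, 0.3, 0], [0.5, 0, 0, 0.4, 0], [0.5, 0, 0, 0.47, 0], [0.5, 0, 0, 0.52, 0], [0.5, 0, 0, 0.56, 0], [0.5, 0, 0, 0.58, 0], [0.5, 0, 0, 0.58, 0]]
  ]
}}

```text
time: 7.3
tool_pos: [0.5537, -0.3565, 0.0218]
tcp_rot: [0.0, 0.709, 0.705, 0.0]
wrist_force: [0.4, -0.8, -1.7]
gripper_width: 0.0622
gripper_force: 44.1
```

Call:
{"op": "arm_command", "data": {
  "rows": [
    [[0.5, 0, 0, 0.0, 0], [0.5, 0, 0, 0.01, 0], [0.5, 0, 0, 0.02, 0], [0.5, 0, 0, 0.02, 0], [0.5, 0, 0, 0.02, 0], [0.5, 0, 0, 0.02, 0], [0.5, 0, 0, 0.02, 0], [0.5, 0, 0, 0.02, 0]]
  ]
}}

```text
time: 8.3
tool_pos: [0.5538, -0.3566, 0.0217]
tcp_rot: [0.0, 0.709, 0.705, -0.0]
wrist_force: [-2.3, 1.8, 4.8]
gripper_width: 0.0621
gripper_force: 44.5
```

Call:
{"op": "arm_command", "data": {
  "rows": [
    [[0.8, 0, 0, 0, 0], [0.9, 0, 0, 0, 0], [1, 0, 0, 0, 0], [1, 0, 0, 0, 0], [1, 0, 0, 0, 0], [1, 0, 0, -0.5, 0], [1, 0, 0, -1.5, 0], [1, 0, 0, -2.5, 0]]
  ]
}}

```text
time: 9.3
tool_pos: [0.5539, -0.3565, 0.1235]
tcp_rot: [0.0, 0.709, 0.705, 0.0]
wrist_force: [1.0, 0.3, -0.2]
gripper_width: 0.0856
gripper_force: 0.0
```

```bash
python3 -c "
from h import *
st((.4465,-.214,.12))"
```

```text
t 9.3 tcp [ 0.5539 -0.3565  0.1235] yAz -0.37 tilt [ 0.001 -0.    -1.   ] w 0.0856 gf 0.0 F [ 1.   0.3 -0.2] q [ 0.78  0.45 -0.36  1.55  0.17  1.17  0.38]
shift [ 3.544 -2.707  0.084] roll -0.07
```

Call:
{"op": "arm_command", "data": {
  "rows": [
    [[1, 0.2, -0.15, 0, 0], [1, 1.0, -0.76, 0, 0], [1, 1.9, -1.45, 0, 0], [1, 2.7, -2.06, 0, 0], [1, 3.3, -2.5, 0, 0], [1, 3.55, -2.71, 0, 0], [1, 3.55, -2.71, 0, 0], [1, 3.55, -2.71, 0, 0]]
  ]
}}

```text
time: 10.3
tool_pos: [0.4468, -0.2147, 0.1211]
tcp_rot: [0.0, 0.71, 0.704, 0.0]
wrist_force: [0.7, -0.8, -0.5]
gripper_width: 0.0854
gripper_force: 0.0
```

```bash
python3 -c "
from h import *
crops('c4',(.554,-.3565,.03))
snap('wrist','w2')
st((.4465,-.214,.016))"
```

```text
scene crop origin 224 175
side crop origin 204 145
t 10.45 tcp [ 0.4466 -0.2144  0.1208] yAz -0.43 tilt [-0.  0. -1.] w 0.0852 gf 0.0 F [ 0.  -0.3 -0.9] q [ 0.77  0.14 -0.44  1.95  0.07  1.06  0.29]
shift [ 9.000e-03 -2.000e-03  2.619e+00] roll -0.09
```

View pics/c4.png

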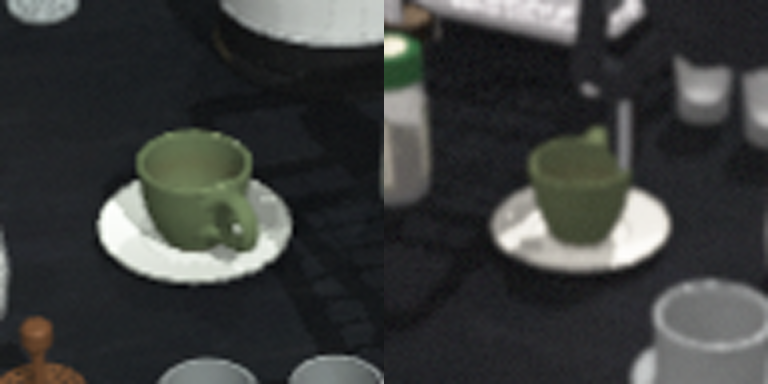

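The cup stands upright in the saucer: rim x 137–252 in the left half, 528–631 in the right half. I fit its mouth and descend on the filter.

```bash
cat >> h.py <<'E'
from scipy.optimize import least_squares
th=np.linspace(0,2*np.pi,181)
def fit(name,z,r,obs,x0=(.554,-.3565)):
    "obs: list of (params, origin, dict l/r/t/b in 4x crop px)"
    def f(X):
        o=[]
        for p,og,d in obs:
            q=px(p,np.c_[X[0]+r*np.cos(th),X[1]+r*np.sin(th),0*th+z]); e=dict(l=q[:,0].min(),r=q[:,0].max(),t=q[:,1].min(),b=q[:,1].max())
            for k,v in d.items(): o.append(e[k]-((v+.5)/4-.5+og[0 if k in 'lr' else 1]))
        return o
    s=least_squares(f,x0); print(name,s.x.round(4),'res',np.round(s.fun,1)); return s.x
E
python3 -c "
from h import *
a=load('c4scene')[1];b=load('c4side')[1];oa=(224,175);ob=(204,145)
fit('cup',.056,.0325,[(a,oa,dict(l=137,r=252,t=129)),(b,ob,dict(l=144,r=247,t=135))])
fit('saucer',.011,.056,[(a,oa,dict(l=97,r=293,b=283)),(b,ob,dict(l=106,r=287,b=272))])
"
```

```text
cup [ 0.5542 -0.3566] res [ 0.3  0.1 -0.6  0.   0.5  0.2]
saucer [ 0.5539 -0.356 ] res [ 0.4 -0.6 -0.7  0.7 -0.3 -0.8]
```

Call:
{"op": "arm_command", "data": {
  "rows": [
    [[1, 0.01, 0, 0.4, 0], [1, 0.01, 0, 1.1, 0], [1, 0.01, 0, 1.8, 0], [1, 0.01, 0, 2.3, 0], [1, 0.01, 0, 2.55, 0], [1, 0.01, 0, 2.6, 0], [1, 0.01, 0, 2.6, 0], [1, 0.01, 0, 2.6, 0]]
  ]
}}

```text
time: 11.45
tool_pos: [0.4467, -0.2136, 0.0176]
tcp_rot: [0.001, 0.709, 0.705, 0.0]
wrist_force: [-0.2, -0.1, -0.4]
gripper_width: 0.0854
gripper_force: 0.0
```

Call:
{"op": "arm_command", "data": {
  "rows": [
    [[0.5, 0, 0, 0, 0], [0.5, 0, 0, 0, 0], [0.5, 0, 0, 0, 0], [0.5, 0, 0, 0, 0], [0.5, 0, 0, 0, 0], [0.5, 0, 0, 0, 0], [0.5, 0, 0, 0, 0], [0.5, 0, 0, 0, 0]]
  ]
}}

```text
time: 12.45
tool_pos: [0.4467, -0.2136, 0.0177]
tcp_rot: [0.0, 0.709, 0.705, 0.0]
wrist_force: [-1.5, 0.8, 6.2]
gripper_width: 0.0608
gripper_force: 42.7
```

```bash
python3 -c "
from h import *
st((.554,-.3565,.11))"
```

```text
t 12.45 tcp [ 0.4467 -0.2136  0.0177] yAz -0.39 tilt [ 0.001 -0.001 -1.   ] w 0.0608 gf 42.7 F [-1.5  0.8  6.2] q [ 0.74  0.28 -0.43  2.04  0.16  0.85  0.22]
shift [-3.556  2.71  -2.303] roll -0.08
```

Call:
{"op": "arm_command", "data": {
  "rows": [
    [[0.5, 0, 0, -0.6, 0], [0.5, 0, 0, -1.6, 0], [0.5, -0.3, 0.2, -2.3, 0], [0.5, -1.1, 0.84, -2.3, 0], [0.5, -1.9, 1.45, -2.3, 0], [0.5, -2.7, 2.06, -2.3, 0], [0.5, -3.3, 2.5, -2.3, 0], [0.5, -3.54, 2.71, -2.3, 0]]
  ]
}}

```text
time: 13.45
tool_pos: [0.5538, -0.357, 0.1084]
tcp_rot: [-0.0, 0.71, 0.704, -0.0]
wrist_force: [0.0, 0.5, -0.8]
gripper_width: 0.0605
gripper_force: 44.2
```

Call:
{"op": "arm_command", "data": {
  "rows": [
    [[0.5, 0, 0, 0, 0], [0.5, 0, 0, 0, 0], [0.5, 0, 0, 0, 0], [0.5, 0, 0, 0.2, 0], [0.5, 0, 0, 0.4, 0], [0.5, 0, 0, 0.5, 0], [0.5, 0, 0, 0.55, 0], [0.5, 0, 0, 0.55, 0]]
  ]
}}

```text
time: 14.45
tool_pos: [0.5537, -0.3557, 0.0868]
tcp_rot: [-0.0, 0.709, 0.705, 0.0]
wrist_force: [-0.8, 0.1, -0.1]
gripper_width: 0.0602
gripper_force: 44.2
```

```bash
python3 -c "
from h import *
crops('c5',(.554,-.3565,.06))
st((.554,-.356,.068))"
```

```text
scene crop origin 224 164
side crop origin 204 134
t 14.55 tcp [ 0.5538 -0.3557  0.0871] yAz -0.38 tilt [ 0. -0. -1.] w 0.0608 gf 44.2 F [ 0.2  0.8 -1.4] q [ 0.78  0.48 -0.36  1.59  0.19  1.11  0.36]
shift [-0.006  0.004  0.478] roll -0.08
```

View pics/c5.png

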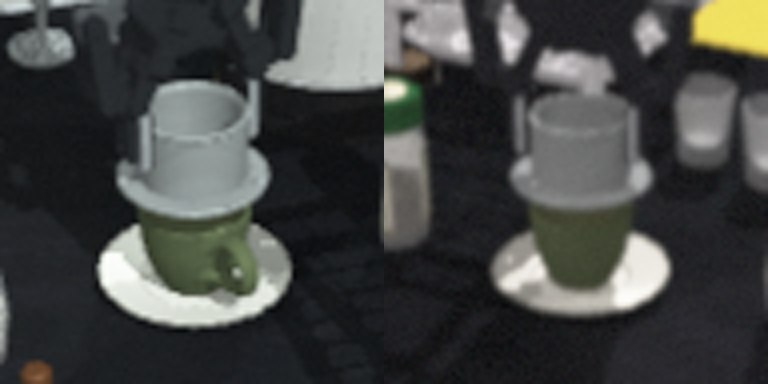

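Filter held level above the cup: brim x 116–271 in the left half, 509–654 in the right half.

```bash
python3 -c "
from h import *
a=load('c5scene')[1];b=load('c5side')[1];oa=(224,164);ob=(204,134)
fit('brim',.0775,.043,[(a,oa,dict(l=116,r=271,b=216)),(b,ob,dict(l=125,r=270,b=209))])
"
```

```text
brim [ 0.5531 -0.3561] res [ 0.2 -0.4 -0.9  0.7 -0.4 -1.1]
```

Call:
{"op": "arm_command", "data": {
  "rows": [
    [[0.5, 0, 0, 0.1, 0], [0.5, 0, 0, 0.2, 0], [0.5, 0, 0, 0.28, 0], [0.5, 0, 0, 0.34, 0], [0.5, 0, 0, 0.39, 0], [0.5, 0, 0, 0.43, 0], [0.5, 0, 0, 0.45, 0], [0.5, 0, 0, 0.45, 0]]
  ]
}}

```text
time: 15.55
tool_pos: [0.5537, -0.3557, 0.0689]
tcp_rot: [-0.0, 0.709, 0.705, 0.0]
wrist_force: [0.4, 0.9, -1.8]
gripper_width: 0.0604
gripper_force: 44.2
```

Call:
{"op": "arm_command", "data": {
  "rows": [
    [[0.5, 0, 0, 0.01, 0], [0.5, 0, 0, 0.02, 0], [0.5, 0, 0, 0.03, 0], [0.5, 0, 0, 0.04, 0], [0.5, 0, 0, 0.04, 0], [0.5, 0, 0, 0.04, 0], [0.5, 0, 0, 0.04, 0], [0.5, 0, 0, 0.04, 0]]
  ]
}}

```text
time: 16.55
tool_pos: [0.554, -0.3558, 0.0678]
tcp_rot: [0.0, 0.709, 0.705, 0.0]
wrist_force: [-1.3, 0.9, 5.4]
gripper_width: 0.0602
gripper_force: 44.7
```

Call:
{"op": "arm_command", "data": {
  "rows": [
    [[0.8, 0, 0, 0, 0], [0.9, 0, 0, 0, 0], [1, 0, 0, 0, 0], [1, 0, 0, 0, 0], [1, 0, 0, 0, 0], [1, 0, 0, -0.5, 0], [1, 0, 0, -1.4, 0], [1, 0, 0, -2.0, 0]]
  ]
}}

```text
time: 17.55
tool_pos: [0.5545, -0.356, 0.1507]
tcp_rot: [0.001, 0.709, 0.705, 0.0]
wrist_force: [0.2, 0.2, 0.3]
gripper_width: 0.0852
gripper_force: 0.0
```

```bash
python3 -c "
from h import *
st((.609,-.0597,.12))"
```

```text
t 17.55 tcp [ 0.5545 -0.356   0.1507] yAz -0.38 tilt [ 0.003 -0.001 -1.   ] w 0.0852 gf 0.0 F [0.2 0.2 0.3] q [ 0.79  0.43 -0.37  1.53  0.16  1.22  0.38]
shift [7.418 1.311 0.762] roll -0.08
```

Call:
{"op": "arm_command", "data": {
  "rows": [
    [[1, 0.4, 0.07, 0, 0], [1, 1.4, 0.25, 0, 0], [1, 2.6, 0.46, 0, 0], [1, 3.8, 0.67, 0, 0], [1, 5.0, 0.88, 0, 0], [1, 6.1, 1.08, 0.1, 0], [1, 7.0, 1.24, 0.2, 0], [1, 7.42, 1.31, 0.3, 0]]
  ]
}}

```text
time: 18.55
tool_pos: [0.6079, -0.0558, 0.1351]
tcp_rot: [-0.0, 0.708, 0.706, 0.0]
wrist_force: [-0.8, -0.5, 0.7]
gripper_width: 0.0849
gripper_force: 0.0
```

```bash
python3 -c "
from h import *
p=load('side0')[1]
for u,z in(((135,270),.1),((175,335),.04),((140,230),.17)): print(at(p,np.array(u)/1.5625,z))
crops('c6',(.554,-.3565,.06))
im,p=snap('wrist','w3')
st((.609,-.0597,.038))
cv2.imwrite('pics/w3v.png',cv2.resize(cv2.imread('pics/w3.png'),(640,480),interpolation=cv2.INTER_CUBIC))
"
```

```text
[ 0.94487476 -0.23967914  0.1       ]
[ 0.83745768 -0.16782528  0.04      ]
[ 0.9175644  -0.23812535  0.17      ]
scene crop origin 224 164
side crop origin 204 134
t 18.7 tcp [ 0.6077 -0.0592  0.1349] yAz -0.33 tilt [-0.001 -0.    -1.   ] w 0.0853 gf 0.0 F [-0.7 -0.2 -0.2] q [ 0.43  0.37 -0.5   1.66  0.19  1.16 -0.13]
shift [-0.012  0.035  2.424] roll -0.07
```

View pics/c6.png

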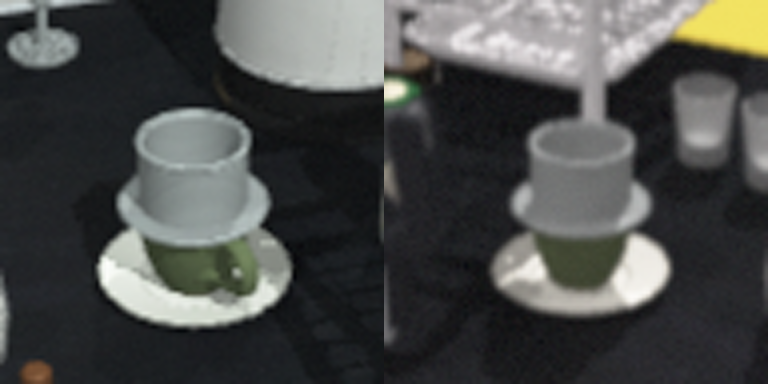

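View pics/w3v.png

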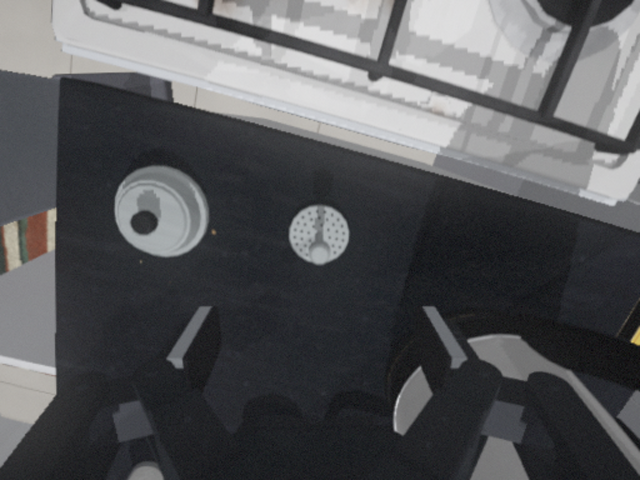

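Filter seated level on the cup: lip x 133–252 and 527–636. In the wrist view the press knob is at (319,254), the cap knob at (145,222) of 640 px, and the stove starts beyond y ≈ 0. I check the pot's clearance too.

```bash
python3 -c "
from h import *
a=load('c6scene')[1];b=load('c6side')[1];oa=(224,164);ob=(204,134)
fit('lip',.1,.032,[(a,oa,dict(l=133,r=252,t=107)),(b,ob,dict(l=143,r=252,t=117))])
fit('brim',.058,.043,[(a,oa,dict(l=116,r=271,b=244)),(b,ob,dict(l=126,r=270,b=238))])
p=load('w3')[1]; print('knob',at(p,np.array((319,254))*.8,.0455),'cap',at(p,np.array((145,222))*.8,.037))
pa=load('scene0')[1]; pb=load('side0')[1]
print('pot base front',at(pa,np.array((278,234))/1.5625,.04),'rim l,r',at(pa,np.array((236,190))/1.5625,.12),at(pa,np.array((320,190))/1.5625,.12))
print('pot side-far rim',at(pb,np.array((250,458))/1.5625,.12))
"
```

```text
lip [ 0.5531 -0.3559] res [ 0.6 -0.5 -0.1  0.5 -0.3  0.1]
brim [ 0.553  -0.3558] res [ 0.3 -0.7 -0.6  0.6 -0.6 -1. ]
knob [ 0.60925166 -0.06286269  0.0455    ] cap [ 0.48062672 -0.04047072  0.037     ]
pot base front [0.50767187 0.12024957 0.04      ] rim l,r [0.45672018 0.19324717 0.12      ] [0.59570974 0.09896879 0.12      ]
pot side-far rim [0.56980035 0.1068105  0.12      ]
```

Call:
{"op": "arm_command", "data": {
  "rows": [
    [[0.6, 0, 0.03, 0.4, 0], [0.6, 0, 0.03, 1.0, 0], [0.6, 0, 0.03, 1.6, 0], [0.6, 0, 0.03, 1.6, 0], [0.6, 0, 0.03, 1.6, 0], [0.6, 0, 0.03, 1.6, 0], [0.6, 0, 0.03, 1.6, 0], [0.6, 0, 0.03, 1.6, 0]]
  ]
}}

```text
time: 19.7
tool_pos: [0.6095, -0.0593, 0.0718]
tcp_rot: [0.0, 0.709, 0.705, 0.0]
wrist_force: [-0.9, -0.5, -1.3]
gripper_width: 0.0516
gripper_force: 0.0
```

```bash
python3 -c "
from h import *
st((.609,-.0597,.038))"
```

```text
t 19.7 tcp [ 0.6095 -0.0593  0.0718] yAz -0.38 tilt [ 0.001 -0.    -1.   ] w 0.0516 gf 0.0 F [-0.9 -0.5 -1.3] q [ 0.41  0.43 -0.49  1.71  0.23  1.05 -0.16]
shift [-0.011 -0.013  0.844] roll -0.08
```

Call:
{"op": "arm_command", "data": {
  "rows": [
    [[0.6, -0.03, -0.01, 0.3, 0], [0.6, -0.03, -0.01, 0.6, 0], [0.6, -0.03, -0.01, 0.8, 0], [0.6, -0.03, -0.01, 0.84, 0], [0.6, -0.03, -0.01, 0.84, 0], [0.3, -0.03, -0.01, 0.84, 0], [0, -0.03, -0.01, 0.84, 0], [0, -0.03, -0.01, 0.84, 0]]
  ],
  "force": 40
}}

```text
time: 20.7
tool_pos: [0.6092, -0.0605, 0.0382]
tcp_rot: [0.0, 0.709, 0.705, 0.0]
wrist_force: [0.2, 0.1, 2.0]
gripper_width: 0.0138
gripper_force: 39.0
```

Call:
{"op": "arm_command", "data": {
  "rows": [
    [[0, 0, 0, 0, 0], [0, 0, 0, 0, 0], [0, 0, 0, 0, 0], [0, 0, 0, 0, 0], [0, 0, 0, 0, 0], [0, 0, 0, -0.1, 0], [0, 0, 0, -0.3, 0], [0, 0, 0, -0.5, 0]]
  ]
}}

```text
time: 21.7
tool_pos: [0.6086, -0.0604, 0.0581]
tcp_rot: [-0.0, 0.709, 0.705, -0.0]
wrist_force: [0.5, -0.2, -0.5]
gripper_width: 0.0135
gripper_force: 39.1
```

```bash
python3 -c "
from h import *
crops('c7',(.609,-.06,.05))
st((.5533,-.3560,.13))"
```

```text
scene crop origin 185 113
side crop origin 137 207
t 21.8 tcp [ 0.6095 -0.0605  0.0589] yAz -0.38 tilt [ 0.002 -0.    -1.   ] w 0.0138 gf 39.1 F [ 0.8 -0.2  1. ] q [ 0.41  0.45 -0.48  1.72  0.24  1.03 -0.16]
shift [-7.398 -1.352 -1.777] roll -0.08
```

View pics/c7.png

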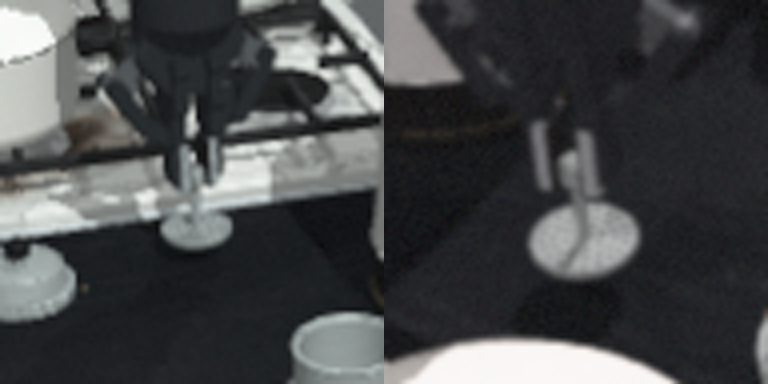

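The press is lifted, disc about level, at (197,231) on the left and (584,240) on the right. I check its tilt numerically.

```bash
python3 -c "
from h import *
a=load('c7scene')[1];b=load('c7side')[1];oa=(185,113);ob=(137,207); X=(.609,-.06)
fit('disc',.0245,.025,[(a,oa,dict(l=160,r=234,b=250)),(b,ob,dict(l=144,r=257,t=203,b=280))],X)
fit('disc side only',.0245,.025,[(b,ob,dict(l=144,r=257,t=203,b=280))],X)
print('knob side',at(b,((570-384+.5)/4-.5+ob[0],(168.5)/4-.5+ob[1]),.066))
"
```

```text
disc [ 0.6083 -0.0592] res [ 0.7 -0.4 -2.1  1.1 -0.5  0.9 -1.1]
disc side only [ 0.6086 -0.0586] res [ 0.8 -0.8  1.1 -0.9]
knob side [ 0.61199268 -0.05939322  0.066     ]
```

Call:
{"op": "arm_command", "data": {
  "rows": [
    [[0, 0, 0, -0.8, 0], [0, -0.4, -0.07, -1.7, 0], [0, -1.3, -0.23, -2.4, 0], [0, -2.4, -0.43, -2.4, 0], [0, -3.6, -0.65, -2.4, 0], [0, -4.8, -0.86, -2.4, 0], [0, -6.0, -1.08, -2.4, 0], [0, -6.9, -1.24, -2.4, 0]]
  ]
}}

```text
time: 22.8
tool_pos: [0.5563, -0.3387, 0.1535]
tcp_rot: [-0.0, 0.71, 0.704, -0.0]
wrist_force: [1.2, 0.6, -0.7]
gripper_width: 0.0139
gripper_force: 39.1
```

Call:
{"op": "arm_command", "data": {
  "rows": [
    [[0, -0.4, -0.07, 0, 0], [0, -0.52, -0.1, 0, 0], [0, -0.52, -0.1, 0, 0], [0, -0.52, -0.1, 0, 0], [0, -0.52, -0.1, 0, 0], [0, -0.52, -0.1, 0.1, 0], [0, -0.52, -0.1, 0.2, 0], [0, -0.52, -0.1, 0.2, 0]]
  ]
}}

```text
time: 23.8
tool_pos: [0.5529, -0.3568, 0.1451]
tcp_rot: [-0.001, 0.71, 0.705, -0.0]
wrist_force: [0.0, 0.4, -0.7]
gripper_width: 0.0137
gripper_force: 39.1
```

```bash
python3 -c "
from h import *
crops('c8',(.554,-.3565,.09))
st((.554,-.357,.098))"
```

```text
scene crop origin 224 153
side crop origin 204 123
t 23.9 tcp [ 0.5532 -0.357   0.1456] yAz -0.39 tilt [-0.  0. -1.] w 0.0137 gf 39.1 F [-0.4  0.5 -0.7] q [ 0.79  0.43 -0.37  1.53  0.16  1.21  0.38]
shift [-1.00e-03  2.00e-02  1.19e+00] roll -0.08
```

View pics/c8.png

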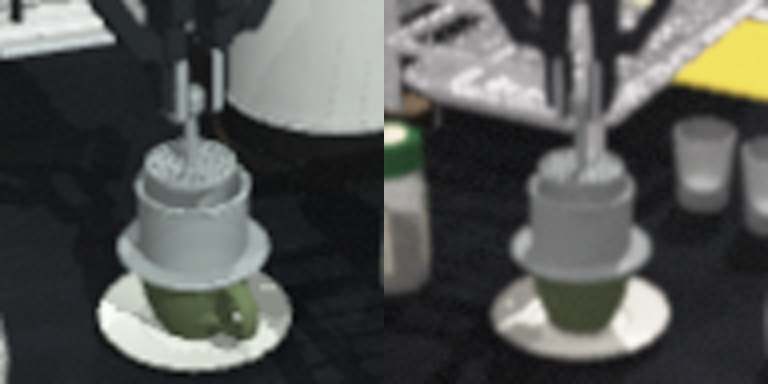

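The press disc hovers over the filter mouth: disc x 145–239 on the left, 538–624 on the right. I fit it.

```bash
python3 -c "
from h import *
a=load('c8scene')[1];b=load('c8side')[1];oa=(224,153);ob=(204,123)
fit('disc',.1126,.025,[(a,oa,dict(l=145,r=239,t=138)),(b,ob,dict(l=154,r=240,t=147))])
fit('lip',.1,.032,[(a,oa,dict(l=133,r=252)),(b,ob,dict(l=143,r=252))])
"
```

```text
disc [ 0.5532 -0.3555] res [ 0.6 -0.4 -0.2  0.5 -0.2  0.2]
lip [ 0.5532 -0.3556] res [ 0.5 -0.5  0.4 -0.4]
```

Call:
{"op": "arm_command", "data": {
  "rows": [
    [[0, 0, 0, 0.2, 0], [0, 0, 0, 0.45, 0], [0, 0, 0, 0.65, 0], [0, 0, 0, 0.85, 0], [0, 0, 0, 0.98, 0], [0, 0, 0, 1.07, 0], [0, 0, 0, 1.11, 0], [0, 0, 0, 1.13, 0]]
  ]
}}

```text
time: 24.9
tool_pos: [0.5534, -0.3569, 0.1006]
tcp_rot: [0.0, 0.709, 0.705, 0.0]
wrist_force: [-1.4, -0.6, -1.3]
gripper_width: 0.0134
gripper_force: 39.1
```

Call:
{"op": "arm_command", "data": {
  "rows": [
    [[0, 0, 0, 0.02, 0], [0, 0, 0, 0.03, 0], [0, 0, 0, 0.04, 0], [0, 0, 0, 0.05, 0], [0, 0, 0, 0.05, 0], [0, 0, 0, 0.05, 0], [0, 0, 0, 0.05, 0], [0, 0, 0, 0.05, 0]]
  ]
}}

```text
time: 25.9
tool_pos: [0.5533, -0.3569, 0.0985]
tcp_rot: [-0.0, 0.709, 0.705, 0.0]
wrist_force: [0.8, -0.4, -1.1]
gripper_width: 0.0139
gripper_force: 39.1
```

Call:
{"op": "arm_command", "data": {
  "rows": [
    [[0, 0, 0, 0.01, 0], [0, 0, 0, 0.02, 0], [0, 0, 0, 0.03, 0], [0, 0, 0, 0.03, 0], [0, 0, 0, 0.03, 0], [0, 0, 0, 0.03, 0], [0, 0, 0, 0.03, 0], [0, 0, 0, 0.03, 0]]
  ]
}}

```text
time: 26.9
tool_pos: [0.5536, -0.3571, 0.0981]
tcp_rot: [0.001, 0.709, 0.705, 0.0]
wrist_force: [-1.1, 0.3, 4.4]
gripper_width: 0.0137
gripper_force: 39.6
```

Call:
{"op": "arm_command", "data": {
  "rows": [
    [[0.26, 0, 0, 0, 0], [0.26, 0, 0, 0, 0], [0.26, 0, 0, 0, 0], [0.26, 0, 0, 0, 0], [0.26, 0, 0, -0.2, 0], [0.26, 0, 0, -0.6, 0], [0.4, 0, 0, -1.2, 0], [0.6, 0, 0, -1.6, 0]]
  ]
}}

```text
time: 27.9
tool_pos: [0.5539, -0.3572, 0.1638]
tcp_rot: [0.001, 0.709, 0.705, 0.0]
wrist_force: [0.2, -1.5, 0.9]
gripper_width: 0.0503
gripper_force: 0.0
```

```bash
python3 -c "
from h import *
st((.479,-.0395,.09))"
```

```text
t 27.9 tcp [ 0.5539 -0.3572  0.1638] yAz -0.38 tilt [ 0.002 -0.001 -1.   ] w 0.0503 gf 0.0 F [ 0.2 -1.5  0.9] q [ 0.79  0.42 -0.38  1.51  0.16  1.24  0.39]
shift [ 7.932 -1.929  1.831] roll -0.08
```

Call:
{"op": "arm_command", "data": {
  "rows": [
    [[0.6, 0.4, -0.1, 0, 0], [0.6, 1.4, -0.34, 0, 0], [0.6, 2.7, -0.66, 0, 0], [0.6, 4.0, -0.97, 0, 0], [0.6, 5.3, -1.29, 0, 0], [0.6, 6.6, -1.6, 0.2, 0], [0.6, 7.6, -1.85, 0.6, 0], [0.6, 7.93, -1.93, 1.0, 0]]
  ]
}}

```text
time: 28.9
tool_pos: [0.4766, -0.0361, 0.1204]
tcp_rot: [-0.0, 0.708, 0.706, -0.0]
wrist_force: [-0.1, -1.3, 0.4]
gripper_width: 0.0512
gripper_force: 0.0
```

Call:
{"op": "arm_command", "data": {
  "rows": [
    [[0.6, 0, 0, 0.4, 0], [0.6, 0, 0, 0.7, 0], [0.6, 0, 0, 0.8, 0], [0.6, 0, 0, 0.8, 0], [0.6, 0, 0, 0.8, 0], [0.6, 0, 0, 0.8, 0], [0.6, 0, 0, 0.8, 0], [0.6, 0, 0, 0.8, 0]]
  ]
}}

```text
time: 29.9
tool_pos: [0.4783, -0.0392, 0.0895]
tcp_rot: [0.0, 0.709, 0.705, 0.0]
wrist_force: [-0.7, -0.3, 0.9]
gripper_width: 0.0509
gripper_force: 0.0
```

```bash
python3 -c "
from h import *
crops('c9',(.554,-.3565,.09))
snap('wrist','w4')
st((.479,-.0395,.029))"
```

```text
scene crop origin 224 153
side crop origin 204 123
t 30.05 tcp [ 0.4782 -0.0392  0.0894] yAz -0.38 tilt [ 0. -0. -1.] w 0.0513 gf 0.0 F [-0.  -0.6 -0.2] q [ 0.53  0.16 -0.58  2.01  0.11  1.   -0.11]
shift [-0.008  0.02   1.51 ] roll -0.08
```

View pics/c9.png

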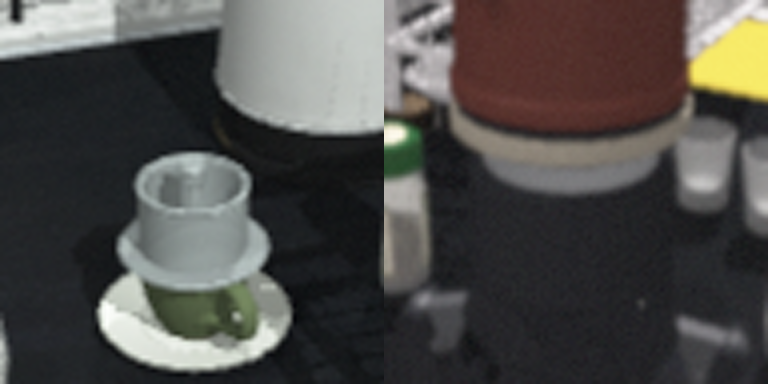

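The press stands upright in the filter, knob at (195,172), just above the lip plane as expected. Now the cap's knob.

Call:
{"op": "arm_command", "data": {
  "rows": [
    [[0.6, -0.02, 0.015, 0.4, 0], [0.6, -0.02, 0.015, 0.9, 0], [0.6, -0.02, 0.015, 1.3, 0], [0.6, -0.02, 0.015, 1.47, 0], [0.6, -0.02, 0.015, 1.5, 0], [0.6, -0.02, 0.015, 1.5, 0], [0.3, -0.02, 0.015, 1.5, 0], [0.0, -0.02, 0.015, 1.5, 0]]
  ]
}}

```text
time: 31.05
tool_pos: [0.4791, -0.0401, 0.0298]
tcp_rot: [0.0, 0.709, 0.705, 0.0]
wrist_force: [-2.6, -0.1, 13.8]
gripper_width: 0.0157
gripper_force: 36.9
```

Call:
{"op": "arm_command", "data": {
  "rows": [
    [[0, 0, 0, 0, 0], [0, 0, 0, 0, 0], [0, 0, 0, 0, 0], [0, 0, 0, 0, 0], [0, 0, 0, 0, 0], [0, 0, 0, -0.1, 0], [0, 0, 0, -0.3, 0], [0, 0, 0, -0.5, 0]]
  ]
}}

```text
time: 32.05
tool_pos: [0.4788, -0.04, 0.0499]
tcp_rot: [-0.0, 0.709, 0.705, 0.0]
wrist_force: [-0.0, -0.9, -1.0]
gripper_width: 0.0153
gripper_force: 39.2
```

```bash
python3 -c "
from h import *
crops('c10',(.479,-.04,.05))
st((.5534,-.356,.17))"
```

```text
scene crop origin 140 121
side crop origin 203 226
t 32.15 tcp [ 0.4795 -0.0401  0.0504] yAz -0.38 tilt [ 0.002 -0.    -1.   ] w 0.0157 gf 39.2 F [ 0.4 -0.1 -0.5] q [ 0.52  0.22 -0.57  2.04  0.15  0.92 -0.14]
shift [-7.887  1.905 -2.983] roll -0.08
```

View pics/c10.png

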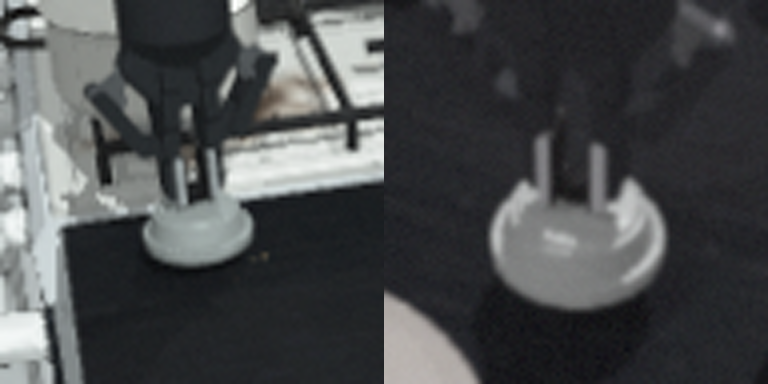

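The cap is lifted level: skirt x 142–255 on the left, 490–667 on the right.

```bash
python3 -c "
from h import *
a=load('c10scene')[1];b=load('c10side')[1];oa=(140,121);ob=(203,226)
fit('cap',.0235,.038,[(a,oa,dict(l=142,r=255,b=269)),(b,ob,dict(l=106,r=283,b=310))],(.479,-.04))"
```

```text
cap [ 0.478  -0.0381] res [ 0.4 -0.6 -3.1  0.8 -0.1 -0.9]
```

Call:
{"op": "arm_command", "data": {
  "rows": [
    [[0, 0, 0, -0.8, 0], [0, 0, 0, -2.0, 0], [0, -0.6, 0.15, -3, 0], [0, -1.7, 0.41, -3, 0], [0, -2.9, 0.7, -3, 0], [0, -4.1, 0.99, -3, 0], [0, -5.3, 1.28, -3, 0], [0, -6.4, 1.55, -3, 0]]
  ]
}}

```text
time: 33.15
tool_pos: [0.5391, -0.2983, 0.1691]
tcp_rot: [-0.0, 0.71, 0.705, -0.0]
wrist_force: [1.1, 0.7, -0.6]
gripper_width: 0.0155
gripper_force: 39.2
```

Call:
{"op": "arm_command", "data": {
  "rows": [
    [[0, -0.9, 0.22, 0, 0], [0, -1.3, 0.32, 0, 0], [0, -1.48, 0.36, 0, 0], [0, -1.48, 0.36, 0, 0], [0, -1.48, 0.36, 0, 0], [0, -1.48, 0.36, 0.2, 0], [0, -1.48, 0.36, 0.4, 0], [0, -1.48, 0.36, 0.4, 0]]
  ]
}}

```text
time: 34.15
tool_pos: [0.5525, -0.3553, 0.1521]
tcp_rot: [-0.001, 0.709, 0.705, -0.0]
wrist_force: [-0.6, -0.6, -1.0]
gripper_width: 0.0155
gripper_force: 39.2
```

```bash
python3 -c "
from h import *
crops('c11',(.554,-.3565,.09))
st((.5534,-.356,.1235))"
```

```text
scene crop origin 224 153
side crop origin 204 123
t 34.25 tcp [ 0.553  -0.3556  0.1531] yAz -0.38 tilt [-0.  0. -1.] w 0.0154 gf 39.2 F [ 0.1 -0.7 -0.9] q [ 0.79  0.42 -0.37  1.52  0.16  1.22  0.38]
shift [-0.01   0.011  0.74 ] roll -0.08
```

View pics/c11.png

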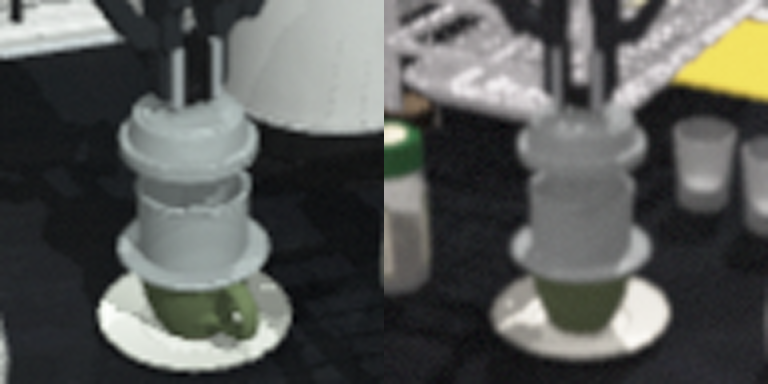

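The cap hangs level above the filter: skirt x 117–260 against lip 133–252 on the left, 517–648 against 527–636 on the right.

```bash
python3 -c "
from h import *
a=load('c11scene')[1];b=load('c11side')[1];oa=(224,153);ob=(204,123)
fit('cap',.1265,.038,[(a,oa,dict(l=117,r=260,b=183)),(b,ob,dict(l=133,r=264,b=178))])
fit('cap lr',.1265,.038,[(a,oa,dict(l=117,r=260)),(b,ob,dict(l=133,r=264))])"
```

```text
cap [ 0.5513 -0.3548] res [ 0.6 -0.6 -2.1  0.9  0.  -2. ]
cap lr [ 0.552  -0.3536] res [ 0.6 -0.6  0.4 -0.4]
```

Call:
{"op": "arm_command", "data": {
  "rows": [
    [[0, -0.04, 0.035, 0, 0], [0, -0.04, 0.035, 0.1, 0], [0, -0.04, 0.035, 0.25, 0], [0, -0.04, 0.035, 0.38, 0], [0, -0.04, 0.035, 0.48, 0], [0, -0.04, 0.035, 0.56, 0], [0, -0.04, 0.035, 0.62, 0], [0, -0.04, 0.035, 0.65, 0]]
  ]
}}

```text
time: 35.25
tool_pos: [0.5545, -0.3573, 0.1272]
tcp_rot: [-0.0, 0.709, 0.705, 0.0]
wrist_force: [-0.8, 0.7, -0.9]
gripper_width: 0.0152
gripper_force: 39.2
```

Call:
{"op": "arm_command", "data": {
  "rows": [
    [[0, 0, 0, 0.02, 0], [0, 0, 0, 0.03, 0], [0, 0, 0, 0.04, 0], [0, 0, 0, 0.05, 0], [0, 0, 0, 0.06, 0], [0, 0, 0, 0.06, 0], [0, 0, 0, 0.06, 0], [0, 0, 0, 0.06, 0]]
  ]
}}

```text
time: 36.25
tool_pos: [0.5545, -0.3573, 0.1249]
tcp_rot: [-0.0, 0.709, 0.705, 0.0]
wrist_force: [0.3, 0.0, -0.2]
gripper_width: 0.0157
gripper_force: 39.2
```

Call:
{"op": "arm_command", "data": {
  "rows": [
    [[0, 0, 0, 0.01, 0], [0, 0, 0, 0.02, 0], [0, 0, 0, 0.03, 0], [0, 0, 0, 0.04, 0], [0, 0, 0, 0.04, 0], [0, 0, 0, 0.04, 0], [0, 0, 0, 0.04, 0], [0, 0, 0, 0.04, 0]]
  ]
}}

```text
time: 37.25
tool_pos: [0.5548, -0.3575, 0.1239]
tcp_rot: [0.0, 0.709, 0.705, 0.0]
wrist_force: [-0.3, 0.4, 6.2]
gripper_width: 0.0158
gripper_force: 39.7
```

Call:
{"op": "arm_command", "data": {
  "rows": [
    [[0.3, 0, 0, 0, 0], [0.4, 0, 0, 0, 0], [0.4, 0, 0, 0, 0], [0.4, 0, 0, 0, 0], [0.4, 0, 0, -0.3, 0], [0.4, 0, 0, -1.0, 0], [0.4, 0, 0, -2.0, 0], [0.4, 0, 0, -3, 0]]
  ]
}}

```text
time: 38.25
tool_pos: [0.5545, -0.3572, 0.2455]
tcp_rot: [0.0, 0.709, 0.705, 0.0]
wrist_force: [0.6, 0.3, 0.3]
gripper_width: 0.0341
gripper_force: 0.0
```

Call:
{"op": "arm_command", "data": {
  "rows": [
    [[0.5, 0.5, -0.5, 0, 0], [0.5, 1.5, -1.0, 0, 0], [0.5, 2.5, -1.5, 0, 0], [0.5, 3, -2, 0, 0], [0.5, 3, -2, 0, 0], [0.5, 3, -2, 0, 0], [0.5, 3, -2, 0, 0], [0.5, 3, -2, 0, 0]]
  ]
}}

```text
time: 39.25
tool_pos: [0.4755, -0.2372, 0.2431]
tcp_rot: [-0.0, 0.71, 0.705, 0.0]
wrist_force: [-0.6, -0.1, -0.1]
gripper_width: 0.0425
gripper_force: 0.0
```

```bash
python3 -c "
from h import *
crops('c12',(.554,-.3565,.08))
st()"
```

```text
scene crop origin 224 157
side crop origin 204 127
t 39.35 tcp [ 0.4754 -0.237   0.2431] yAz -0.39 tilt [-0.  0. -1.] w 0.0429 gf 0.0 F [ 0.3  0.5 -0.5] q [ 0.79  0.11 -0.44  1.72  0.05  1.32  0.33]
```

View pics/c12.png

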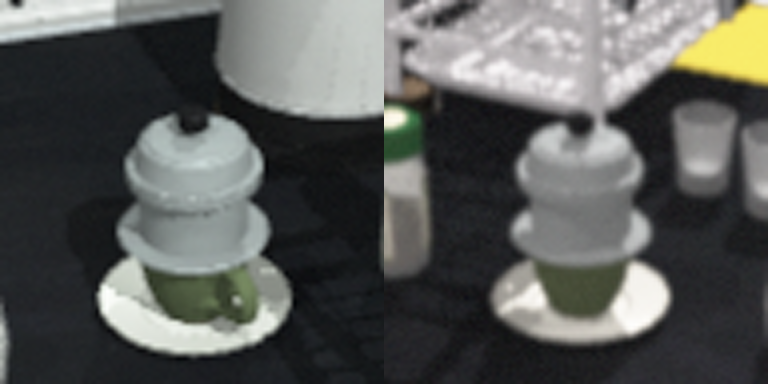

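The stack is complete: saucer, cup, filter and cap all level, cap knob at (193,120) and (579,124). I hand it in.

```bash
python3 -c "
from workcell import bot
print(bot.job_done())"
```

```text
the job is handed in; nothing more can be done
None
```

The coffee maker is rebuilt – cup on saucer, filter on cup, press inside, cap level and fully down – and handed in at about 39 s of the 104 s, with no verdict returned and the salt shaker, spice jar and shot glass left alone.

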